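# Push a battery pack onto the spring contacts and hold it for the reading

### The arm

A 6-joint arm with a two-finger parallel gripper is mounted at the origin on the work surface. World frame = base frame: x ahead of the robot, y to its left, z up, the work surface at z = 0. Lengths are in m, angles in rad, forces in N, time in s.
With the tool pointing down it reaches from about 0.35 to 1 m from the base axis. Payload 7.1 kg.
Tool frame: the origin (TCP) lies midway between the tips of the shut fingers; the grasp point (between the pads) lies 19 mm behind it (robot.hold_point_z is the distance from the TCP to the grasp point, in m); z points along the fingers, y is the line along which they close (so a half turn about z gives the same grasp; the last joint's range is limited). The gripper opens to 85 mm and grips with 20 to 120 N. Pads are 22 mm wide; open, the fingers measure 114 mm over their backs; the gripper's body (76 mm by 85 mm) begins 54 mm behind the grasp point. The pads swing forward as they close: fully open they stand 13 mm farther back than shut.
Start: joints at [1.089, 0.423, 1.63, -0, 1.089, -0.019], TCP at [0.279, 0.559, 0.231] pointing down, gripper open.
Joint ranges: [-3, 3], [-0.9, 2.11], [0.09, 2.58], [-1.31, 4.45], [0.11, 2.69], [-2.54, 2.54]. Speed limits (rad/s): [2.39, 2.39, 3.01, 3.14, 3.14, 3.14].

### API

Orientations are given as a 3x3 rotation matrix whose columns are the frame's x, y, z axes.
In Python, from plant import robot gives the robot as it stands.
- The arm moves only by the shell command python3 -m creep 'ROWS' [FORCE]. ROWS is JSON, a list that holds one entry, the list of rows, each a list of 7 numbers: the shift along the world's x, y, z in mm, then the turn, a rotation vector about the world's x, y, z in degrees, then the closure, from 0 (fully open) to 1 (shut). A call has 1 to 8 rows; each row shifts and turns the commanded pose from where the row before left it; what a row does not reach is not made up. A row lasts 1/8 s, in which the tool goes at most 62.5 mm and 10.7 degrees, less where a joint would pass 70% of its speed; a pose out of reach is approached as far as the arm can. A call with a gripper value outside its range is refused whole. The fingers move at their own pace and stop on an object; FORCE is the grip in N (left out, the last holds). Time passes only in rows, so rows that do not move let the fingers close. It gives the time, the measured TCP pose, the force, the opening and the grip force at its end, in the units of the state.
- robot.observe(): the state, without advancing time (a new reading comes with each control period).
- robot.grab_frame(name): name is "scene" or "top"; returns (picture, depth): 420x560x3 uint8, blue, green, red; 420x560 float32, m along the optical axis (not along the pixel's ray), 0 where there is no reading.
- robot.camera_model(name): a dict with "K" (3x3 intrinsics, pixels), "distortion" ([k1, k2, p1, p2, k3] as OpenCV has them; the pictures are not rectified), "extrinsics" (4x4, takes a point from camera to world coordinates). Camera axes: x right, y up, looking along -z (the intrinsics and any distortion apply to the point x, -y, -z); pixel columns grow to the right and rows downward; lengths in m; the calibration is good to about 2 mm. A picture is of the moment at which its call begins. camera_model takes no time and is no camera call.
- robot.close_job(): hands the job in; it is judged then, once.
Trained networks look in the newest picture that a camera, given by its name, has taken for a name from the list of things; names that differ only in an ending like _2 or _b are one class to them, and where a whole thing is asked for, a point or a joint stands for the part that bears it (a point fixed in the world has none). Each returns a list of dicts, best first, with "p" (0 to 1); they miss things now and then, are a little off and sometimes report something else, mostly with a low value. They report only what shows in the picture. A call takes as long as a camera call. They do not tell look-alikes from the thing itself.
- robot.recognise(camera, thing): "position" ([x, y, z] in m, in the coordinates of the camera as it stood for that picture, good to about 4 mm: the middle of the surface that is visible of it).
- robot.landmark_of(camera, thing): "position" ([x, y, z] in m, in the coordinates of the camera as it stood for that picture, good to about 4 mm: a listed point, or the origin of a listed thing).
The state is a dict: "t": time; "q": joint angles; "joint_vel": joint speeds; "joint_efforts": joint torques, N m; "tool_pos": TCP position; "tool_rot": TCP orientation; "force": force on the tool from outside, world axes, zero at the start; "ft_torque": the same for the moment, N m; "grip_width": finger opening in m; "finger_force": force on a finger pad.
Only numpy, scipy, OpenCV 4.12 (cv2) and the standard library are available. Lean on these libraries where they do the work, as an engineer would, in place of code of your own. Each camera call takes 0.05 s, during which the arm holds its last target. There are 200 camera calls.

### The job

Put the large battery pack on test in the contact rig by pushing only: first nudge it sideways until its long side lies flat along the rig's low fence, then slide it along the fence onto the three spring pins until its end is right up against the contact block. Keep it clear of the pins until it lies along the fence, never lift it, and leave the other things on the bench where they are. The pins push back, so finish while still holding the pack pressed against the block with the fingers, for the meter to take its reading.

Things in the scene. Friction and masses are not known exactly. Their poses are not given: they have to be found in the camera images.
- rig: battery contact rig, fixed: aluminium plate 300 (x) x 190 (y) x 6 mm on the bench, from x -150 to +150, y -100 to +90 mm; origin at bench height. x points to the contact block, y (left) to the fence, z up. Behind the block two leads run over the bench to a flat cable grommet
- fence (a point): middle of the low steel side fence's inner face, at the plate's top (rig x = -5, y = 50 mm, 6 mm above the bench). The face looks to the rig's -y; the fence stands 12 mm high above the plate, is 12 mm thick and runs along x for 210 mm, right up to the contact block. Axes as the rig's
- home (a point): foot of the contact block's flat front face, on the plate (6 mm above the bench), 32 mm from the fence: rig x = 100, y = 18 mm. pack_front lies here when the pack is home. Axes as the rig's: x to the block, y to the fence. The black block (42 x 88 x 32 mm high, binding posts on top) is the hard stop; the face looks to -x and spans y -44 to +44 mm from here
- pack: the large battery pack to be tested: grey plastic case with paper label, 110 (x, long) x 64 (y) x 32 mm (z), about 0.3 kg, loose, lying flat on the rig's plate. Origin at the centre of its underside; x points to the end with the three brass contact pads, which already faces the contact block to within about 20 degrees
- pack_front (a point): centre of the lower edge of the pack's contact end: 55 mm along the pack's x from its origin, at underside height; axes as the pack's
- pin_left (a joint): travel in m of the brass spring pin nearest the fence (rig y = 36 mm): 0 standing 5 mm out of the block's face, 0.005 when level with it (pack home); 15 mm above the plate. Each pin pushes back 0.7 N at first, 2.5 N at 0.005 (7.4 N for all three) and drives the pack off again if it is let go
- pin_mid (a joint): travel in m of the middle spring pin (rig y = 18 mm), like pin_left
- pin_right (a joint): travel in m of the spring pin farthest from the fence (rig y = 0), like pin_left
- spare_pack: small grey battery pack, 66 x 40 x 22 mm, loose on the bench to the right of the rig; leave alone. Origin at the centre of its underside
- pouch_cell: flat silver cell, 52 x 36 x 8 mm, loose on the bench to the right of the rig; leave alone. Origin at the centre of its underside
- screwdriver: screwdriver 170 mm long lying on the bench left of the fence, its long axis along its x; leave alone. Origin under its middle
- cleaner: upright bottle of contact cleaner, 42 mm across and 115 mm high, on the bench left of the contact block; leave alone. Origin at the centre of its underside
Mind the look-alikes: they are no part of the job. What is shaped like the pack but green or turquoise is not meant.

How it is judged:
On the way:
1. the pack lies flat along the fence (within 3 mm and 2.5 degrees), still at least 8 mm short of the block and off the pins (y of pack_front in the frame of home between -0.003 and 0.003 m and x of pack_front in the frame of home below -0.008 m and angle between the x axis of pack and the x axis of rig, either way round below 0.044 rad and value of joint each of pin_left, pin_mid, pin_right below 0.0007 m), for 0.2 s.
At the end, for the whole second after the job is handed in: The pack lies on the plate with its contact end within 2 mm of the contact block's face, its long side within 4 mm of the fence and square to within 2.5 degrees, all three pins pressed in at least 3 of their 5 mm, and the fingers still pressing on it (more than 2 N), at rest (x of pack_front in the frame of home between -0.002 and 0.003 m and y of pack_front in the frame of home between -0.004 and 0.003 m and z of pack_front in the frame of home below 0.003 m and angle between the x axis of pack and the x axis of rig, either way round below 0.044 rad and value of joint each of pin_left, pin_mid, pin_right above 0.003 m and contact force between the fingers and pack above 2 N and linear speed of pack below 0.01 m/s); the arm keeps its last pose, push and grip.
It fails at once if the pack is lifted off the plate or tipped (z of pack in the frame of home above 0.006 m or z of pack_front in the frame of home above 0.008 m or angle between pack's own z axis and vertical above 0.15 rad).
It fails at once if a pin is pressed while the pack is not lying along the fence (more than 5 mm off or 4 degrees askew) (value of joint any of pin_left, pin_mid, pin_right above 0.0012 m and (y of pack_front in the frame of home below -0.005 m or angle between the x axis of pack and the x axis of rig, either way round above 0.07 rad)).
It fails at once if another thing on the bench is moved (distance of any of spare_pack, pouch_cell, screwdriver, cleaner from where it was at the start of the episode above 0.015 m).
It also fails if it takes over 45 s, if anything falls off the work surface, if the arm or the gripper's body presses on something with over 40 N, if the wrist force passes 120 N, or if a joint passes its speed limit or range.

## Working session

There is one attempt and no reset: what is moved stays moved. The work goes in short steps, Python scripts to look and compute and a shell command to move; the robot and the scene stay as the last step left them, time stands still between calls to the robot, and variables do not carry over. Pictures are saved under pics/ and viewed, at most 10 in all, crops included, and the job is handed in when it is done.

```bash
mkdir -p pics; ls
cat > h.py <<'E'
import numpy as np, cv2
from plant import robot
def world(cam, uv, depth):
    m=robot.camera_model(cam);K=np.array(m["K"]);D=np.array(m["distortion"]);E=np.array(m["extrinsics"])
    p=cv2.undistortPoints(np.array(uv,float).reshape(-1,1,2),K,D).reshape(-1,2)
    d=np.array(depth,float).reshape(-1)
    c=np.c_[p[:,0]*d,-p[:,1]*d,-d]
    return c@E[:3,:3].T+E[:3,3]
def c2w(cam,p):
    E=np.array(robot.camera_model(cam)["extrinsics"]);return E[:3,:3]@np.array(p)+E[:3,3]
def cloud(cam,d):
    v,u=np.mgrid[0:d.shape[0],0:d.shape[1]]
    return world(cam,np.c_[u.ravel(),v.ravel()],d.ravel()).reshape(*d.shape,3)
E
python3 - <<'E'
from h import *
np.set_printoptions(precision=4,suppress=True)
for c in("top","scene"):
    im,d=robot.grab_frame(c); cv2.imwrite(f"pics/{c}0.png",im); np.savez(f"{c}0.npz",im=im,d=d)
    print(c,np.array(robot.camera_model(c)["extrinsics"]))
    for t in("pack","rig","fence","home","pack_front"):
        for r in robot.landmark_of(c,t)[:3]: print(t,round(r["p"],2),c2w(c,r["position"]))
s=robot.observe();print(s["t"],s["tool_pos"],s["tool_rot"],s["force"])
E
```

```text
pics
top [[ 0.011   0.991  -0.1332  0.3796]
 [-0.9998  0.0129  0.0134  0.0019]
 [ 0.015   0.1331  0.991   1.3802]
 [ 0.      0.      0.      1.    ]]
pack 0.97 [ 0.3213  0.1442 -0.0043]
pack 0.85 [ 0.5327 -0.0489  0.0077]
pack 0.69 [ 0.7257  0.1103 -0.0008]
rig 0.57 [ 0.5911 -0.0396  0.0001]
rig 0.24 [ 0.5863 -0.0553  0.0112]
fence 0.85 [0.5936 0.011  0.0071]
home 0.85 [ 0.6916 -0.0487  0.0023]
home 0.43 [ 0.6134 -0.2239  0.0045]
pack_front 0.97 [0.3815 0.1331 0.001 ]
pack_front 0.89 [ 0.5198 -0.4021 -0.0018]
pack_front 0.69 [ 0.5866 -0.0556  0.007 ]
scene [[ 0.332  -0.67    0.664   1.1054]
 [ 0.9433  0.2297 -0.2398 -0.2291]
 [ 0.0081  0.7059  0.7082  0.6835]
 [ 0.      0.      0.      1.    ]]
pack 0.91 [ 0.3268  0.1427 -0.0024]
pack 0.8 [ 0.5194 -0.3429 -0.0006]
pack 0.73 [ 0.5381 -0.0504  0.0085]
rig 0.39 [ 0.6934 -0.0446  0.0063]
fence 0.79 [0.6003 0.0127 0.0082]
home 0.77 [ 0.6964 -0.0479  0.0057]
pack_front 0.98 [ 0.5202 -0.4002 -0.0008]
pack_front 0.91 [ 0.3822  0.1359 -0.0032]
pack_front 0.79 [ 0.5906 -0.058   0.0037]
0.6 [0.279  0.5592 0.2313] [[-0.8948  0.4465 -0.    ]
 [ 0.4465  0.8948 -0.0001]
 [ 0.     -0.0001 -1.    ]] [-0.1966  0.2789  1.0847]
```

View pics/top0.png

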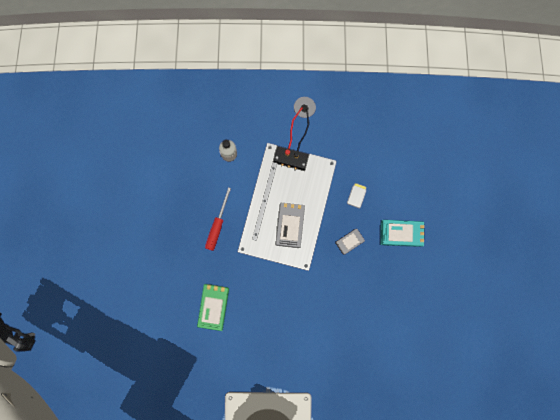

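View pics/scene0.png

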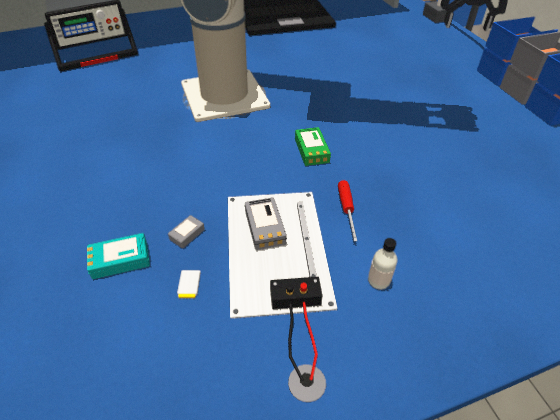

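The grey pack on the plate is at top (290,226). Look-alikes are the green one at (213,307), the turquoise one at (403,233), the small grey spare at (350,241) and the pouch cell at (357,195). I choose (290,226), and will check it in a crop and measure it.

```bash
cat > meas.py <<'E'
from h import *
def rect(P):
    (c,s,a)=cv2.minAreaRect((P[:,:2]*1000).astype(np.float32))
    s=np.array(s)
    if s[0]<s[1]: a+=90; s=s[::-1]
    a=(a+90)%180-90
    return np.round(c,1),np.round(s,1),round(a,1)
def measure(cam,im,d,only=None):
    C=cloud(cam,d).copy(); x,y,z=C[...,0],C[...,1],C[...,2]
    hsv=cv2.cvtColor(im,cv2.COLOR_BGR2HSV)
    ok=(d>0)&(x>.4)&(x<.8)&(y>-.25)&(y<.13)
    plate=ok&(hsv[...,1]<60)&(hsv[...,2]>120)&(z<.012)&(z>-.006)
    out={}
    for n,m in(("plate",plate),("fence",ok&(z>.012)&(z<.026)&(hsv[...,1]<90)),("high",ok&(z>.028)&(z<.048))):
        m=cv2.morphologyEx(m.astype(np.uint8),cv2.MORPH_OPEN,np.ones((2,2),np.uint8))
        k,l,st,ce=cv2.connectedComponentsWithStats(m)
        for i in range(1,k):
            if st[i,4]>60:
                P=C[l==i]; print(cam,n,st[i,4],"px",ce[i].round(),*rect(P),"z",np.median(P[:,2]).round(4))
E
python3 - <<'E'
from meas import *
for c,b in(("top",(225,130,350,280)),("scene",(215,180,345,320))):
    f=np.load(c+"0.npz"); measure(c,f["im"],f["d"])
    if c=="top": cv2.imwrite("pics/crop0.png",cv2.resize(f["im"][b[1]:b[3],b[0]:b[2]],None,fx=4,fy=4,interpolation=cv2.INTER_CUBIC))
E
```

```text
top plate 5959 px [289. 209.] [557.1 -40.3] [365.  192.1] -14.1 z 0.0065
top plate 243 px [357. 197.] [ 498.9 -131.6] [354.5  49.9] -40.2 z 0.0078
top fence 370 px [265. 201.] [598.6  12.9] [212.4  12.5] -14.2 z 0.0167
top fence 313 px [350. 242.] [ 437.6 -124.7] [275.6  40.4] -57.0 z 0.0223
top high 525 px [292. 158.] [713.3 -55.3] [88.5 48.1] 77.6 z 0.0384
top high 1074 px [291. 226.] [483.5 -47. ] [219.3  68.2] -8.0 z 0.0386
scene plate 7789 px [275. 257.] [782.6 -89.2] [694.3 191.3] -14.1 z 0.0066
scene plate 452 px [190. 282.] [ 849.4 -237.1] [510.3  44.7] -3.2 z 0.0083
scene fence 479 px [307. 241.] [809.  -73.6] [668.1  44.3] -23.9 z 0.0186
scene fence 81 px [353. 228.] [601.3 123.5] [77.  10.5] -16.3 z 0.016
scene fence 566 px [186. 231.] [ 786.4 -233.3] [634.   71.8] -5.7 z 0.0222
scene fence 77 px [378. 283.] [742.4 105. ] [37.2 14.1] 59.4 z 0.0173
scene fence 145 px [289. 307.] [733.8 -70.7] [42.9 36. ] 32.6 z 0.0168
scene high 1373 px [266. 221.] [ 787.8 -109. ] [674.5  79. ] -14.0 z 0.0388
scene high 138 px [380. 277.] [904.2 -56.9] [528.3  39.5] -44.8 z 0.035
scene high 1085 px [296. 291.] [ 899.3 -109.2] [467.5  94.5] -18.8 z 0.0382
```

View pics/crop0.png

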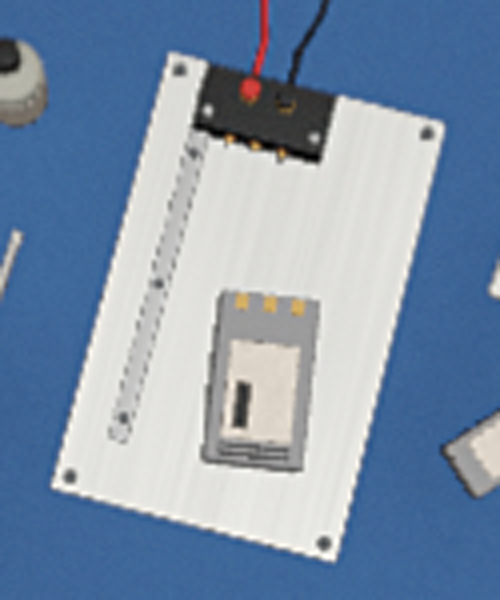

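The crop shows the grey pack with its brass pads facing the block, at top (290,226). It has a clear gap to the fence, and the pins are at about (287,168). The rectangle fits contain a few stray pixels, so I'll redo them cleanly.

```bash
sed -i 's/        k,l,st,ce/        m=m\&ok; k,l,st,ce/; s/P=C\[l==i\];/P=C[l==i]; P=P[(abs(P-np.median(P,0))<.2).all(1)];/' meas.py; sed -i 's/m=m&ok;/m=(m.astype(bool)\&ok\&m0).astype(np.uint8);/; s/        m=cv2.morph/        m0=m; m=cv2.morph/' meas.py
python3 - <<'E'
from meas import *
for c in("top","scene"):
    f=np.load(c+"0.npz"); measure(c,f["im"],f["d"])
# rig frame from plate/fence (top)
E
```

```text
top plate 5423 px [289. 209.] [588.1 -46.3] [300.3 188.6] -14.1 z 0.0064
top plate 199 px [357. 197.] [ 614.8 -227.8] [52.1 34.6] -19.9 z 0.008
top fence 271 px [265. 201.] [599.1  12.8] [211.3  12.3] -14.1 z 0.0181
top fence 249 px [350. 242.] [ 494.2 -208.2] [66.  36.4] -57.0 z 0.0222
top high 468 px [291. 158.] [711.2 -52.7] [84.7 41.9] 76.9 z 0.0386
top high 1002 px [290. 225.] [533.8 -52. ] [108.2  61.3] -5.7 z 0.0388
scene plate 7360 px [274. 257.] [592.8 -42.4] [303.4 189.4] -14.1 z 0.0066
scene plate 406 px [189. 282.] [ 620.4 -225.4] [50.2 33.4] -19.5 z 0.0084
scene fence 409 px [307. 240.] [598.1  17.8] [193.9  12.1] -14.2 z 0.0188
scene fence 514 px [186. 231.] [ 503.  -206.6] [65.3 37.3] -56.0 z 0.0223
scene fence 105 px [288. 306.] [733.6 -73.9] [42.1 36. ] 39.3 z 0.0188
scene high 1310 px [265. 221.] [541.6 -50.6] [108.3  64.2] -5.8 z 0.0388
scene high 114 px [379. 277.] [742.7 103.8] [37.8 16.3] 54.0 z 0.0369
scene high 989 px [296. 290.] [717.3 -50.9] [87.2 42.2] 76.1 z 0.0383
```

```bash
python3 -m creep '[[[15,-42.8,0,0,0,-4.85,0.3],[15,-42.8,0,0,0,-4.85,0.3],[15,-42.8,0,0,0,-4.85,0.3],[15,-42.8,0,0,0,-4.85,0.3],[15,-42.8,0,0,0,-4.85,0.3],[15,-42.8,0,0,0,-4.85,0.3],[15,-42.8,0,0,0,-4.85,0.3],[15,-42.8,0,0,0,-4.85,0.3]]]' 30
python3 -m creep '[[[15,-42.8,0,0,0,-4.85,0.3],[15,-42.8,0,0,0,-4.85,0.3],[15,-42.8,0,0,0,-4.85,0.3],[15,-42.8,0,0,0,-4.85,0.3],[15,-42.8,0,0,0,-4.85,0.3],[15,-42.8,0,0,0,-4.85,0.3],[15,-42.8,0,0,0,-4.85,0.3],[15,-42.8,0,0,0,-4.85,0.3]]]'
```

```text
t: 1.6
tool_pos: [0.3994, 0.2155, 0.2316]
tool_rot: [[-0.415, 0.91, 0.001], [0.91, 0.415, 0.0], [-0.0, 0.001, -1.0]]
force: [-0.0, -0.0, -0.2]
grip_width: 0.0598
finger_force: 0.0
t: 2.6
tool_pos: [0.5194, -0.1271, 0.2315]
tool_rot: [[0.247, 0.969, 0.0], [0.969, -0.247, -0.0], [0.0, 0.0, -1.0]]
force: [0.5, -0.0, 0.5]
grip_width: 0.0598
finger_force: 0.0
```

```bash
python3 -m creep '[[[0,2,-45,0,0,0,0.3],[0,0,-45,0,0,0,0.3],[0,0,-45,0,0,0,0.3],[0,0,-45,0,0,0,0.3],[0,0,-25,0,0,0,0.3],[0,0,-16,0,0,0,0.3],[0,0,0,0,0,0,0.3]]]'
python3 - <<'E'
from meas import *
im,d=robot.grab_frame("scene");np.savez("s1.npz",im=im,d=d)
measure("scene",im,d)
cv2.imwrite("pics/s1.png",cv2.resize(im[170:330,150:350],None,fx=4,fy=3.75*16/15))
E
```

```text
t: 3.48
tool_pos: [0.5186, -0.1234, 0.0097]
tool_rot: [[0.244, 0.97, -0.001], [0.97, -0.244, 0.0], [0.0, -0.002, -1.0]]
force: [0.6, 1.2, 0.1]
grip_width: 0.0597
finger_force: 0.0
scene plate 7114 px [275. 259.] [593.1 -42.4] [302.8 189.5] -14.2 z 0.0066
scene plate 425 px [189. 282.] [ 619.8 -224.9] [54.  33.8] -18.3 z 0.0081
scene fence 416 px [307. 241.] [598.9  17.4] [192.2  12. ] -14.0 z 0.0188
scene fence 517 px [186. 231.] [ 502.3 -206.2] [66.  37.1] -56.1 z 0.0222
scene fence 87 px [287. 305.] [737.  -73.7] [49.8 12.4] 75.4 z 0.0181
scene high 1303 px [265. 221.] [541.4 -50.5] [108.7  63.7] -5.5 z 0.0388
scene high 110 px [379. 276.] [742.8 103.4] [37.2 14.3] 55.6 z 0.0375
scene high 979 px [296. 290.] [717.8 -51.2] [87.5 42.2] 77.0 z 0.0383
```

View pics/s1.png

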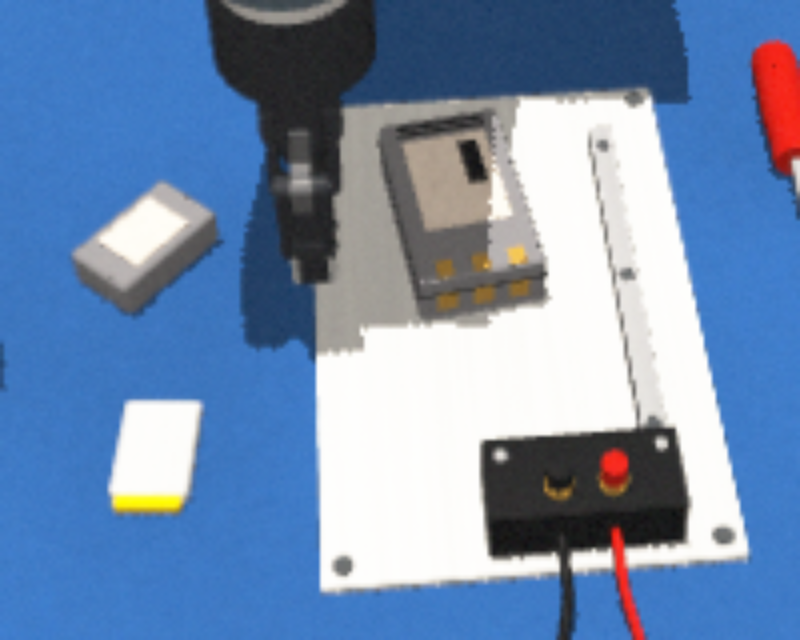

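The tool is beside the pack with both fingers at plate level and clear of it. Next, push toward the fence along rig +y = (0.244, 0.970).

```bash
python3 -m creep '[[[1.5,5.8,0,0,0,0,0.3],[1.5,5.8,0,0,0,0,0.3],[1.5,5.8,0,0,0,0,0.3],[1.2,4.85,0,0,0,0,0.3],[1.2,4.85,0,0,0,0,0.3],[1.2,4.85,0,0,0,0,0.3],[1.2,4.85,0,0,0,0,0.3],[1.2,4.85,0,0,0,0,0.3]]]'
python3 -m creep '[[[1,3.9,0,0,0,0,0.3],[1,3.9,0,0,0,0,0.3],[1,3.9,0,0,0,0,0.3],[1,3.9,0,0,0,0,0.3],[0,0,0,0,0,0,0.3]]]'
python3 - <<'E'
from meas import *
for c in("top","scene"):
    im,d=robot.grab_frame(c); measure(c,im,d)
E
```

```text
t: 4.53
tool_pos: [0.5295, -0.0816, 0.0103]
tool_rot: [[0.244, 0.97, -0.0], [0.97, -0.244, 0.0], [-0.0, -0.0, -1.0]]
force: [-0.2, -1.7, -0.6]
grip_width: 0.0597
finger_force: 1.0
t: 5.15
tool_pos: [0.5337, -0.0659, 0.0104]
tool_rot: [[0.244, 0.97, 0.0], [0.97, -0.244, 0.0], [0.0, 0.0, -1.0]]
force: [-1.0, 0.4, 0.4]
grip_width: 0.0601
finger_force: 0.0
top plate 1262 px [258. 210.] [602.5  14.4] [298.6  63.6] -14.1 z 0.0065
top plate 1424 px [306. 177.] [665.4 -79.6] [193.1 108.6] -79.4 z 0.0062
top plate 184 px [356. 197.] [ 614.3 -228. ] [48.9 34.7] -20.1 z 0.0075
top fence 272 px [265. 201.] [598.9  13.9] [209.4  10.5] -14.3 z 0.0184
top fence 259 px [351. 242.] [ 494.3 -208.2] [66.6 35.8] -56.0 z 0.0225
top high 469 px [291. 158.] [711.3 -52.8] [84.7 43. ] 76.2 z 0.0382
top high 80 px [268. 227.] [536.4   4.3] [76.5  9.4] -11.3 z 0.0388
scene plate 6821 px [272. 261.] [592.5 -42.5] [302.4 189.1] -14.2 z 0.0066
scene plate 416 px [189. 282.] [ 618.9 -224.9] [55.9 33.7] -19.4 z 0.0082
scene fence 420 px [307. 241.] [599.2  17.3] [193.1  11.9] -13.9 z 0.0188
scene fence 516 px [186. 231.] [ 503.2 -206.6] [65.9 37.1] -55.3 z 0.0223
scene fence 67 px [378. 283.] [742.  103.5] [34.1 11.4] 50.6 z 0.0182
scene fence 104 px [288. 306.] [742.9 -75.2] [49.7 24.3] 76.0 z 0.0191
scene high 1227 px [280. 223.] [550.  -34.3] [108.5  83.2] -14.2 z 0.0388
scene high 106 px [379. 277.] [742.3 103.5] [37.1 13.9] 53.6 z 0.0366
scene high 988 px [296. 290.] [717.5 -51. ] [87.1 42. ] 75.4 z 0.0384
```

```bash
python3 -m creep '[[[0.73,2.9,0,0,0,0,0.3],[0.73,2.9,0,0,0,0,0.3],[0.73,2.9,0,0,0,0,0.3],[0.24,0.97,0,0,0,0,0.3],[0.24,0.97,0,0,0,0,0.3],[0,0,0,0,0,0,0.3]]]'
python3 -m creep '[[[0.24,0.97,0,0,0,0,0.3],[0.24,0.97,0,0,0,0,0.3],[0,0,0,0,0,0,0.3]]]'
python3 - <<'E'
from meas import *
for c in("scene",):
    im,d=robot.grab_frame(c); measure(c,im,d); cv2.imwrite("pics/s2.png",cv2.resize(im[170:330,150:350],None,fx=4,fy=3.75))
E
```

```text
t: 6.0
tool_pos: [0.5362, -0.0556, 0.0104]
tool_rot: [[0.244, 0.97, 0.0], [0.97, -0.244, 0.0], [0.0, 0.0, -1.0]]
force: [-0.0, -1.5, 1.4]
grip_width: 0.0598
finger_force: 0.8
t: 6.38
tool_pos: [0.5367, -0.0537, 0.0104]
tool_rot: [[0.244, 0.97, 0.0], [0.97, -0.244, 0.0], [0.0, 0.0, -1.0]]
force: [-0.1, -2.5, 1.2]
grip_width: 0.0594
finger_force: 1.3
scene plate 1567 px [316. 250.] [604.8   7.7] [303.6  86.4] -14.1 z 0.0067
scene plate 5367 px [257. 263.] [589.8 -62.7] [298.3 148.4] -14.2 z 0.0066
scene plate 418 px [189. 282.] [ 620.9 -225.6] [51.3 33.5] -19.5 z 0.0083
scene fence 385 px [307. 243.] [597.9  13.1] [192.5  20.4] -14.1 z 0.0189
scene fence 520 px [186. 231.] [ 503.1 -206.3] [65.8 37.2] -58.0 z 0.0223
scene fence 98 px [287. 305.] [736.  -73.4] [49.7 11. ] 75.5 z 0.0181
scene high 1192 px [286. 223.] [554.  -22.7] [107.  84.] -13.8 z 0.0388
scene high 110 px [379. 277.] [742.2 103.2] [37.  15.2] 51.4 z 0.0371
scene high 986 px [296. 290.] [717.6 -51. ] [87.2 41.8] 75.9 z 0.0384
```

View pics/s2.png

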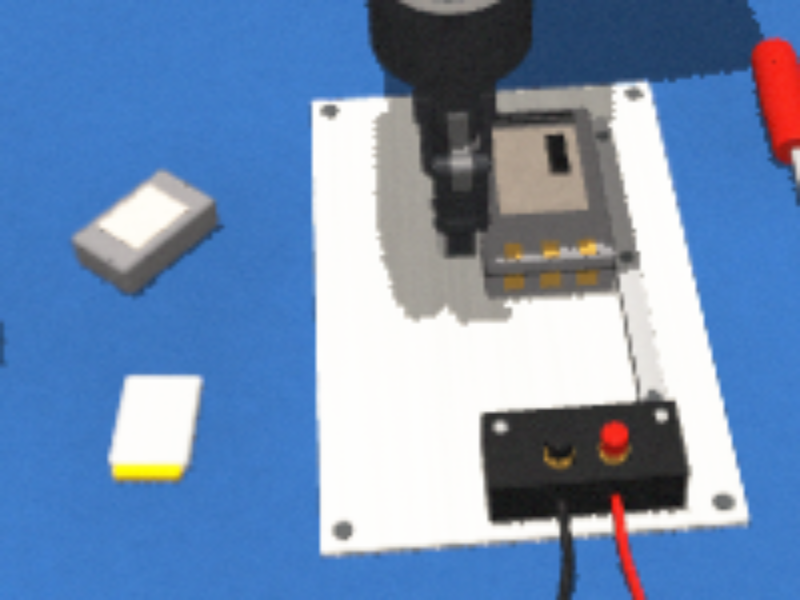

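The pack is square and beside the fence, maybe 1–2 mm short. I'll press on until the force rises clearly.

```bash
for i in 1 ; do python3 -m creep '[[[0.24,0.97,0,0,0,0,0.3],[0,0,0,0,0,0,0.3]]]'; python3 -m creep '[[[0.24,0.97,0,0,0,0,0.3],[0,0,0,0,0,0,0.3]]]' ;done
```

```text
t: 6.68
tool_pos: [0.5369, -0.0527, 0.0103]
tool_rot: [[0.244, 0.97, 0.0], [0.97, -0.244, 0.0], [0.0, 0.0, -1.0]]
force: [-0.2, -2.8, 2.9]
grip_width: 0.0599
finger_force: 1.4
t: 6.92
tool_pos: [0.5372, -0.0521, 0.0103]
tool_rot: [[0.243, 0.97, 0.0], [0.97, -0.243, -0.0], [-0.0, 0.0, -1.0]]
force: [-1.3, -5.1, 1.9]
grip_width: 0.0598
finger_force: 2.7
```

```bash
python3 -m creep '[[[0.24,0.97,0,0,0,0,0.3],[0,0,0,0,0,0,0.3]]]'; python3 -m creep '[[[0.24,0.97,0,0,0,0,0.3],[0,0,0,0,0,0,0.3]]]'
```

```text
t: 7.18
tool_pos: [0.5372, -0.052, 0.0103]
tool_rot: [[0.243, 0.97, -0.0], [0.97, -0.243, -0.001], [-0.001, -0.0, -1.0]]
force: [-2.2, -12.3, 3.0]
grip_width: 0.0599
finger_force: 6.2
t: 7.42
tool_pos: [0.5372, -0.052, 0.0104]
tool_rot: [[0.243, 0.97, -0.001], [0.97, -0.243, -0.002], [-0.002, -0.0, -1.0]]
force: [-3.4, -18.6, 3.9]
grip_width: 0.0599
finger_force: 9.7
```

Firm contact: the TCP has stopped and the force is rising, so the pack is on the fence. Back off, rise, turn 90° and go behind the pack.

```bash
python3 -m creep '[[[-1.2,-4.9,0,0,0,0,0.3],[-1.2,-4.9,0,0,0,0,0.3],[-2.5,-9.6,0,0,0,0,0.3],[0,0,35,0,0,0,0.4],[0,0,35,0,0,0,0.5]]]'
python3 -m creep '[[[-8,9,0,0,0,10,0.76],[-8,9,0,0,0,10,0.76],[-8,9,0,0,0,10,0.76],[-8,9,0,0,0,10,0.76],[-8,9,0,0,0,10,0.76],[-8,9,0,0,0,10,0.76],[-8,9,0,0,0,10,0.76],[-8,9,0,0,0,10,0.76]]]'
python3 -m creep '[[[-8.7,8.2,0,0,0,10,0.76],[0,0,0,0,0,0,0.76]]]'
python3 - <<'E'
from meas import *
for c in("top","scene"):
    im,d=robot.grab_frame(c); measure(c,im,d); 
cv2.imwrite("pics/s3.png",cv2.resize(im[170:330,150:350],None,fx=4,fy=3.75))
print(robot.observe()["q"])
E
```

```text
t: 8.05
tool_pos: [0.5321, -0.0695, 0.0806]
tool_rot: [[0.244, 0.97, -0.002], [0.97, -0.244, 0.0], [-0.0, -0.002, -1.0]]
force: [-0.3, 0.5, -0.1]
grip_width: 0.0425
finger_force: 0.0
t: 9.05
tool_pos: [0.4683, 0.0029, 0.0803]
tool_rot: [[-0.915, 0.403, -0.0], [0.403, 0.915, 0.0], [0.0, 0.0, -1.0]]
force: [-0.0, 0.1, -0.4]
grip_width: 0.0204
finger_force: 0.0
t: 9.3
tool_pos: [0.4593, 0.0111, 0.0803]
tool_rot: [[-0.97, 0.245, -0.001], [0.245, 0.97, 0.0], [0.001, -0.0, -1.0]]
force: [-0.4, -0.1, -0.4]
grip_width: 0.0206
finger_force: 0.0
top plate 673 px [261. 185.] [648.2  22.8] [215.3  25.5] -13.9 z 0.0065
top plate 3259 px [306. 200.] [582.8 -65.8] [299.5 148.6] -13.9 z 0.0065
top plate 182 px [356. 197.] [ 614.9 -227.9] [50.9 34.7] -20.4 z 0.008
top fence 197 px [267. 191.] [622.8   8. ] [161.5   9.4] -14.2 z 0.0184
top fence 264 px [350. 242.] [ 494.6 -208.4] [66.2 36.3] -56.6 z 0.0224
top high 459 px [291. 158.] [711.3 -52.9] [85.4 43.1] 75.1 z 0.0385
top high 557 px [277. 210.] [569.  -17.4] [66.5 60.5] -13.5 z 0.039
scene plate 7429 px [269. 257.] [593.7 -42.7] [300.3 189.1] -14.1 z 0.0066
scene plate 408 px [189. 282.] [ 620.1 -225.4] [51.2 33.5] -20.0 z 0.0084
scene fence 350 px [308. 245.] [597.2  14.4] [194.1  18.2] -14.0 z 0.0186
scene fence 522 px [186. 230.] [ 502.3 -206.5] [65.3 37.6] -56.0 z 0.0223
scene fence 62 px [377. 283.] [741.6 100.8] [32.1  8.5] 46.3 z 0.0183
scene fence 71 px [284. 308.] [738.9 -78.3] [43.  19.3] 32.3 z 0.0199
scene high 1298 px [286. 221.] [556.3 -11. ] [107.6  63. ] -14.3 z 0.0389
scene high 113 px [379. 277.] [742.5 104.6] [38.1 15.6] 57.5 z 0.0361
scene high 989 px [296. 290.] [717.6 -51. ] [87.3 42.2] 75.9 z 0.0383
[-2.46621188e-03  4.43250418e-01  2.07826234e+00  1.41559035e-05
  6.19522086e-01 -1.32345790e+00]
```

View pics/s3.png

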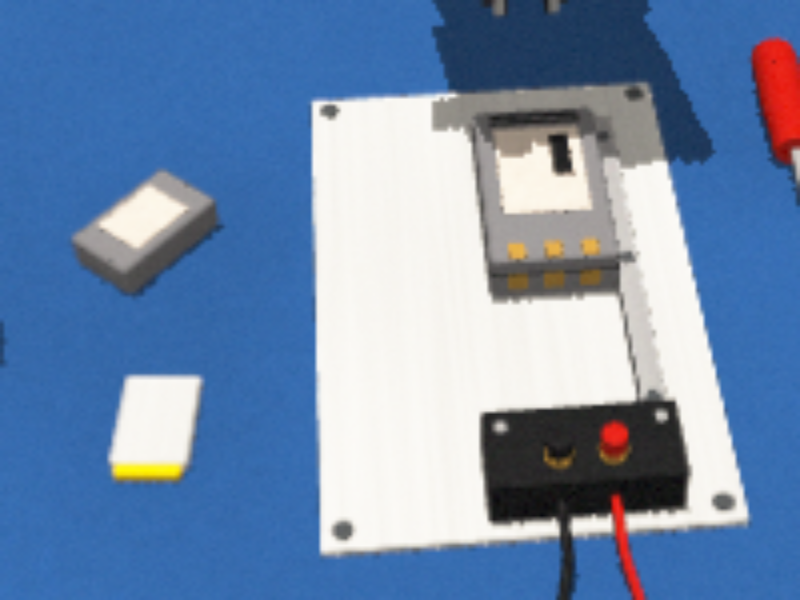

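The pack lies along the fence (-14.2°, rig y ≈ 17–18) with about 88 mm to go. Lower behind it and slide along the fence.

```bash
python3 -m creep '[[[0,0,-30,0,0,0,0.76],[0,0,-25,0,0,0,0.76],[0,0,-13,0,0,0,0.76],[7.8,-1.95,0,0,0,0,0.76],[7.8,-1.95,0,0,0,0,0.76],[3.9,-0.97,0,0,0,0,0.76],[3.9,-0.97,0,0,0,0,0.76],[3.9,-0.97,0,0,0,0,0.76]]]'
python3 -m creep '[[[3.9,-0.97,0,0,0,0,0.76],[3.9,-0.97,0,0,0,0,0.76],[3.9,-0.97,0,0,0,0,0.76],[3.9,-0.97,0,0,0,0,0.76],[3.9,-0.97,0,0,0,0,0.76],[3.9,-0.97,0,0,0,0,0.76],[3.9,-0.97,0,0,0,0,0.76],[3.9,-0.97,0,0,0,0,0.76]]]'
python3 - <<'E'
from meas import *
for c in("scene",):
    im,d=robot.grab_frame(c); measure(c,im,d);
E
```

```text
t: 10.4
tool_pos: [0.4876, 0.0041, 0.0126]
tool_rot: [[-0.97, 0.244, 0.0], [0.244, 0.97, -0.0], [-0.0, 0.0, -1.0]]
force: [-0.1, 0.3, -0.0]
grip_width: 0.0205
finger_force: 0.0
t: 11.4
tool_pos: [0.5188, -0.0037, 0.0123]
tool_rot: [[-0.97, 0.244, -0.0], [0.244, 0.97, -0.0], [0.0, -0.0, -1.0]]
force: [-0.9, 0.6, -1.7]
grip_width: 0.0205
finger_force: 0.9
scene plate 116 px [284. 202.] [480.8  13.2] [48.  17.1] -23.9 z 0.007
scene plate 1374 px [319. 257.] [619.3  36.2] [296.   52.4] -20.7 z 0.0068
scene plate 5478 px [255. 259.] [589.6 -62.7] [298.4 148.4] -14.2 z 0.0066
scene plate 427 px [189. 282.] [ 620.5 -225.5] [52.5 33.9] -19.0 z 0.0083
scene fence 346 px [307. 243.] [598.4  13.9] [193.6  18.9] -14.1 z 0.0188
scene fence 523 px [186. 230.] [ 503.1 -205.9] [66.7 37.1] -58.1 z 0.0223
scene fence 61 px [378. 283.] [742.4 103.8] [35.  12.3] 56.7 z 0.0186
scene fence 124 px [289. 308.] [742.3 -81. ] [52.3 45.6] -42.5 z 0.0191
scene high 1442 px [287. 232.] [581.9 -17.3] [118.2  63.2] -14.2 z 0.0388
scene high 113 px [379. 277.] [742.6 103.3] [37.1 15. ] 53.7 z 0.0371
scene high 983 px [296. 290.] [717.3 -50.8] [87.4 43. ] 75.8 z 0.0384
```

```bash
python3 -m creep '[[[3.9,-0.97,0,0,0,0,0.76],[3.9,-0.97,0,0,0,0,0.76],[3.9,-0.97,0,0,0,0,0.76],[3.9,-0.97,0,0,0,0,0.76],[3.9,-0.97,0,0,0,0,0.76],[3.9,-0.97,0,0,0,0,0.76],[3.9,-0.97,0,0,0,0,0.76],[3.9,-0.97,0,0,0,0,0.76]]]'
python3 -m creep '[[[2.9,-0.73,0,0,0,0,0.76],[2.9,-0.73,0,0,0,0,0.76],[1.94,-0.49,0,0,0,0,0.76],[1.94,-0.49,0,0,0,0,0.76],[1.94,-0.49,0,0,0,0,0.76],[0,0,0,0,0,0,0.76]]]'
python3 - <<'E'
from meas import *
for c in("scene",):
    im,d=robot.grab_frame(c); measure(c,im,d); cv2.imwrite("pics/s4.png",cv2.resize(im[200:320,220:350],None,fx=5,fy=5))
E
```

```text
t: 12.45
tool_pos: [0.5499, -0.0114, 0.0123]
tool_rot: [[-0.97, 0.244, -0.0], [0.244, 0.97, 0.0], [0.0, -0.0, -1.0]]
force: [-3.7, 1.0, 2.8]
grip_width: 0.0205
finger_force: 1.7
t: 13.2
tool_pos: [0.5619, -0.0144, 0.0123]
tool_rot: [[-0.97, 0.244, 0.001], [0.244, 0.97, -0.0], [-0.001, 0.0, -1.0]]
force: [-1.1, -0.0, 0.6]
grip_width: 0.0204
finger_force: 0.7
scene plate 4714 px [250. 260.] [584.2 -85.1] [298.1 102.8] -13.9 z 0.0066
scene plate 118 px [286. 218.] [526.5   1.6] [47.4 17.5] -26.9 z 0.0068
scene plate 1187 px [321. 265.] [645.2  29.4] [242.6  52. ] -22.2 z 0.0067
scene plate 426 px [189. 282.] [ 620.3 -225.5] [51.5 33.3] -19.7 z 0.0082
scene fence 517 px [186. 230.] [ 502.5 -206.1] [66.9 37.6] -57.4 z 0.0223
scene fence 242 px [309. 248.] [621.2  12.1] [146.2  16.8] -16.8 z 0.0188
scene fence 63 px [377. 283.] [743.  103.6] [34.5 12. ] 56.1 z 0.0188
scene fence 99 px [287. 306.] [737.9 -73.1] [51.6 13.8] 76.0 z 0.0179
scene high 1598 px [290. 250.] [625.4 -28.3] [117.5  63.6] -14.0 z 0.0389
scene high 113 px [379. 277.] [742.9 103. ] [37.1 14.6] 53.8 z 0.0372
scene high 982 px [296. 290.] [717.7 -51.1] [87.  41.7] 76.1 z 0.0383
```

View pics/s4.png

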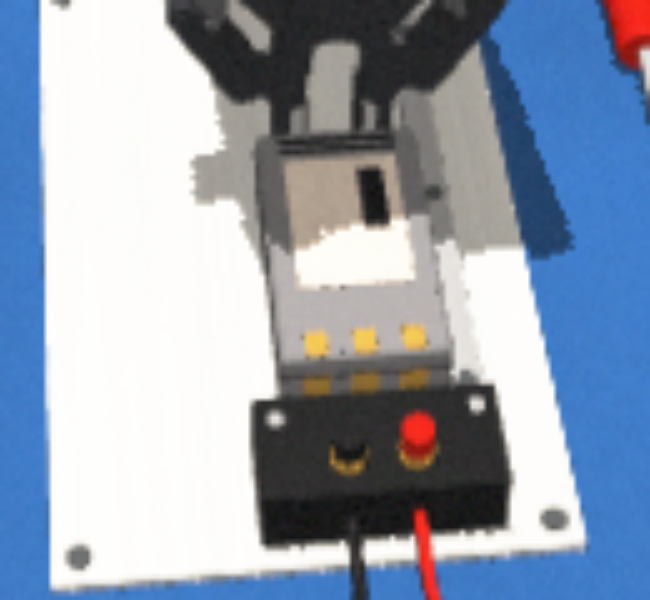

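The picture shows the pack straight along the fence, with its pads (around 365,340) close to the block and the fingers behind it. About 12–14 mm remain.

```bash
python3 -m creep '[[[1.94,-0.49,0,0,0,0,0.76],[1.94,-0.49,0,0,0,0,0.76],[1.94,-0.49,0,0,0,0,0.76],[0.97,-0.24,0,0,0,0,0.76],[0.97,-0.24,0,0,0,0,0.76],[0,0,0,0,0,0,0.76]]]'
python3 -m creep '[[[0.97,-0.24,0,0,0,0,0.76],[0.97,-0.24,0,0,0,0,0.76],[0,0,0,0,0,0,0.76]]]'
python3 -m creep '[[[0.97,-0.24,0,0,0,0,0.76],[0.97,-0.24,0,0,0,0,0.76],[0,0,0,0,0,0,0.76]]]'
```

```text
t: 14.0
tool_pos: [0.5693, -0.0163, 0.0123]
tool_rot: [[-0.97, 0.244, 0.0], [0.244, 0.97, -0.0], [-0.0, 0.0, -1.0]]
force: [-2.1, 0.5, -0.8]
grip_width: 0.0207
finger_force: 0.8
t: 14.38
tool_pos: [0.5713, -0.0168, 0.0123]
tool_rot: [[-0.97, 0.244, 0.001], [0.244, 0.97, -0.0], [-0.001, 0.0, -1.0]]
force: [-1.0, 0.5, -1.3]
grip_width: 0.0204
finger_force: 0.6
t: 14.75
tool_pos: [0.572, -0.017, 0.0123]
tool_rot: [[-0.97, 0.244, -0.002], [0.244, 0.97, 0.0], [0.002, -0.0, -1.0]]
force: [-5.1, 1.9, 4.1]
grip_width: 0.0207
finger_force: 2.7
```

```bash
python3 -m creep '[[[0.97,-0.24,0,0,0,0,0.76],[0.97,-0.24,0,0,0,0,0.76],[0,0,0,0,0,0,0.76]]]'
python3 -m creep '[[[0.97,-0.24,0,0,0,0,0.76],[0.97,-0.24,0,0,0,0,0.76],[0,0,0,0,0,0,0.76]]]'
python3 -m creep '[[[0.97,-0.24,0,0,0,0,0.76],[0.97,-0.24,0,0,0,0,0.76],[0,0,0,0,0,0,0.76]]]'
```

```text
t: 15.12
tool_pos: [0.5731, -0.0174, 0.0123]
tool_rot: [[-0.97, 0.244, -0.004], [0.244, 0.97, 0.0], [0.004, -0.001, -1.0]]
force: [-8.1, 2.0, 6.0]
grip_width: 0.0204
finger_force: 4.1
t: 15.5
tool_pos: [0.5742, -0.0177, 0.0122]
tool_rot: [[-0.97, 0.244, -0.005], [0.244, 0.97, 0.001], [0.005, -0.001, -1.0]]
force: [-10.2, 2.8, 8.0]
grip_width: 0.0204
finger_force: 5.3
t: 15.88
tool_pos: [0.5754, -0.0181, 0.0121]
tool_rot: [[-0.97, 0.244, -0.007], [0.244, 0.97, 0.001], [0.007, -0.001, -1.0]]
force: [-12.2, 4.1, 9.5]
grip_width: 0.0208
finger_force: 6.3
```

```bash
python3 -m creep '[[[0.97,-0.24,0,0,0,0,0.76],[0.97,-0.24,0,0,0,0,0.76],[0,0,0,0,0,0,0.76]]]'
python3 -m creep '[[[0.97,-0.24,0,0,0,0,0.76],[0.97,-0.24,0,0,0,0,0.76],[0,0,0,0,0,0,0.76]]]'
python3 -m creep '[[[0.97,-0.24,0,0,0,0,0.76],[0,0,0,0,0,0,0.76]]]'
```

```text
t: 16.25
tool_pos: [0.5764, -0.0184, 0.012]
tool_rot: [[-0.97, 0.244, -0.009], [0.244, 0.97, 0.001], [0.009, -0.001, -1.0]]
force: [-14.2, 3.3, 12.1]
grip_width: 0.0207
finger_force: 7.7
t: 16.62
tool_pos: [0.5765, -0.0185, 0.0117]
tool_rot: [[-0.97, 0.244, -0.012], [0.244, 0.97, 0.001], [0.012, -0.002, -1.0]]
force: [-19.1, 5.9, 14.2]
grip_width: 0.0205
finger_force: 10.2
t: 16.88
tool_pos: [0.5765, -0.0185, 0.0117]
tool_rot: [[-0.97, 0.244, -0.014], [0.244, 0.97, 0.002], [0.014, -0.002, -1.0]]
force: [-22.0, 7.8, 17.4]
grip_width: 0.0204
finger_force: 11.8
```

The TCP has stalled 4.9 mm after first pin contact and the force is climbing, so the pack is against the block. One check before handing in.

```bash
python3 -m creep '[[[0,0,0,0,0,0,0.76],[0,0,0,0,0,0,0.76],[0,0,0,0,0,0,0.76]]]'
python3 - <<'E'
from meas import *
im,d=robot.grab_frame("scene"); measure("scene",im,d); cv2.imwrite("pics/s5.png",cv2.resize(im[200:320,220:350],None,fx=5,fy=5))
E
```

```text
t: 17.25
tool_pos: [0.5765, -0.0185, 0.0117]
tool_rot: [[-0.97, 0.244, -0.014], [0.244, 0.97, 0.002], [0.014, -0.002, -1.0]]
force: [-21.9, 7.6, 18.2]
grip_width: 0.0203
finger_force: 11.8
scene plate 4631 px [250. 261.] [583.  -86.4] [299.2 102.5] -13.4 z 0.0066
scene plate 121 px [287. 224.] [542.   -1.5] [46.5 17.1] -27.2 z 0.0068
scene plate 1124 px [321. 268.] [651.4  24.3] [226.9  51.9] -20.9 z 0.0066
scene plate 417 px [189. 282.] [ 619.6 -225. ] [53.2 33.7] -20.0 z 0.0083
scene fence 516 px [186. 231.] [ 503.  -206.2] [65.6 37.1] -57.3 z 0.0221
scene fence 211 px [309. 250.] [629.5  11.2] [130.4  10.5] -12.2 z 0.0185
scene fence 65 px [378. 283.] [742.9 103.6] [35.  11.6] 58.1 z 0.0185
scene high 2589 px [293. 269.] [660.8 -36.6] [159.2  87.2] -14.3 z 0.0387
scene high 112 px [379. 277.] [743.  103.1] [37.1 15.1] 54.7 z 0.037
```

View pics/s5.png

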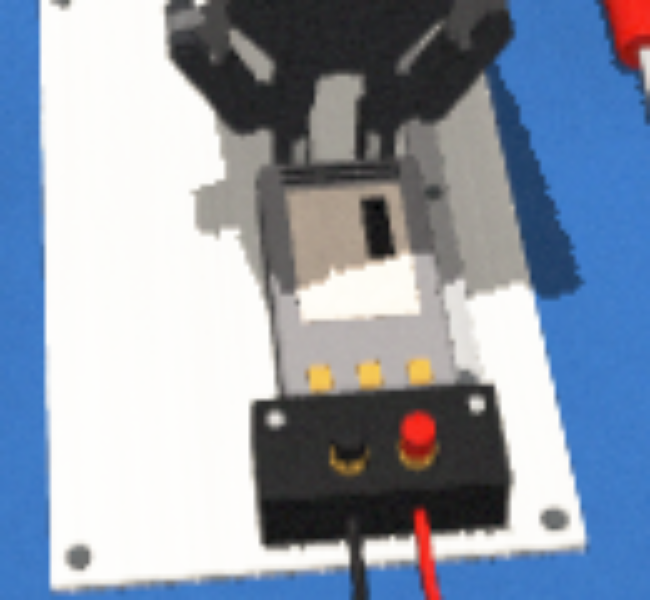

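The pack's end meets the block along its full width, with the pads at about y = 375 in the crop. It lies square along the fence and the fingers are pressing. Handing in.

```bash
python3 -c "
from plant import robot
print(robot.close_job())"
```

```text
the job is handed in; nothing more can be done
None
```

The pack was pushed flat along the fence, slid onto the pins and handed in at about 17 s, with the fingers holding it against the block at about 23 N; the hand-in gave no verdict.

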